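Set the burn-in box door on its stay

TASK

First move the contactor that stands in front of the burn-in box's door into the tray's empty compartment, the one with the green dot, standing upright and centred. Then open the door and drop its stay fully home over the peg, using the hole whose colour matches the token on the white square of the job rack, so that the door is held open at that width. Leave everything else on the bench where it is and do not tip any contactor over.

Things in the scene. Friction and masses are not known exactly. Their poses are not given: they have to be found in the camera images.
- burnin_box: grey vented burn-in box, fixed. Origin on the bench under the door's vertical hinge axis; x along the shut door, away from the hinge; y into the box. Walls span x -25..215, y 8..188 mm, flat roof at z 90. The frame is turned about half round from the world: the door faces the robot's left (+y), the hinge is at the far end, the door swings out to the frame's -y (world +y)
- door (a joint): angle in rad of the white door (200 mm wide, 10 mm thick, top edge at 86 mm, hinged about the vertical axis through the box's origin). 0 shut, grows as it opens, up to 1.5; at angle t the door lies along (cos t, -sin t) in the box frame. Hinge friction about 0.12 N m: stays where it is left; push or pull it by the stay or the door
- stay_turn (a joint): angle a in rad of the stay about its upright pivot pin, which stands on the door's top edge 170 mm from the hinge axis. 0: the stay points from pivot to hinge, along the door; grows as it turns clockwise seen from above, over the roof (range -0.3..1.9). Little friction. At door angle t the stay points along (-cos(t+a), sin(t+a)) in the box frame
- stay_lift (a joint): angle in rad by which the stay is tipped up about a level axis at the pivot, its underside 93 mm above the bench. 0: level, 3 mm above the roof (a stop holds it there); up to 0.7. It falls back by its own weight (120 g). Resting on the peg's tip instead of over it, it reads above 0.05
- knob (a point): middle of the stay's black grip knob: upright cylinder, 18 mm across, 30 mm high, on the stay 210 mm from the pivot. The point is 20 mm above the stay's underside (113 mm above the bench with the stay level), 15 mm below the knob's top. The stay is an aluminium bar 26 mm wide, 5 mm thick, from 10 mm behind the pivot to 222 mm
- hole_red (a point): centre, at the stay's underside, of the through hole (12 mm) marked red, 125 mm from the pivot
- hole_yellow (a point): the same, hole marked yellow, 150 mm from the pivot
- hole_blue (a point): the same, hole marked blue, 175 mm from the pivot
- peg_tip (a point): top of the fixed brass peg standing in a black disc on the box's roof at x 60, y 30 mm in the box frame; 8 mm in diameter, 18 mm high (top at 108 mm), the last 6 mm tapered to 3 mm. The stay's underside must rise over the top to pass
- job_pad (a point): centre of the white square (44 mm) in the middle of the grey job rack (50 x 150 x 12 mm, fixed): the token on it names the job's colour
- contactor: the contactor to clear, loose, 210 to 420 g, standing on the bench in the door's way. Grey body 45 (its x) x 56 (its y) x 50 mm high, on it a black top 45 (x) x 40 (y) up to 75 mm, orange square on top; origin centre of underside
- tray: white shallow tray, fixed, 259 (its x) x 100 (y) mm, walls 4 mm thick and 20 mm high, cardboard floor 4 mm above the bench, split by two walls across x into three compartments (centres at x -85, 0 and 85 mm), each about 81 x 92 mm inside; origin centre of underside
- dot: green dot, 28 mm across, painted flat on the floor at the centre of the tray's one empty compartment; origin at its centre
- token_red: red job token, a loose disc 30 mm across and 14 mm high on the job rack: leave it there; origin centre of underside
- token_yellow: yellow job token, a loose disc 30 mm across and 14 mm high on the job rack: leave it there; origin centre of underside
- token_blue: blue job token, a loose disc 30 mm across and 14 mm high on the job rack: leave it there; origin centre of underside
- parked_a: a contactor like the one to clear, already standing in its tray compartment (45 x 56 x 75 mm high, origin centre of underside): leave it there
- parked_b: a contactor like the one to clear, already standing in its tray compartment (45 x 56 x 75 mm high, origin centre of underside): leave it there
- bin_blue: blue open-topped plastic parts bin 100 (its x) x 75 x 45 mm high, heavy; origin centre of underside; a bystander: leave it where it is
- bin_red: red open-topped plastic parts bin 100 (its x) x 75 x 45 mm high, heavy; origin centre of underside; a bystander: leave it where it is
- bin_blue2: second blue open-topped plastic parts bin 100 (its x) x 75 x 45 mm high, heavy; origin centre of underside; a bystander: leave it where it is
- drive_unit: grey drive unit 130 (its x) x 100 x 55 mm, parts on top up to 70 mm, loose bystander; origin centre of underside
- flux_can: small bottle 40 mm across and 90 mm high, loose bystander beyond the hinge; origin centre of underside
- driver: screwdriver lying on the bench, loose bystander, about 200 mm long along its x

How it is judged:
By the outcome, as a careful person would: the job done as asked, in the order asked, and still so for the second after the job is handed in, with the robot touching nothing.
It also fails if it takes over 64 s, if anything falls off the work surface, if the arm or the gripper's body presses on something with over 40 N, if the wrist force passes 120 N, or if a joint passes its speed limit or range.

ROBOT

A 6-joint arm with a two-finger parallel gripper is mounted at the origin on the work surface. World frame = base frame: x ahead of the robot, y to its left, z up, the work surface at z = 0. Lengths are in mm, angles in rad, forces in N, time in s.
With the tool pointing down it reaches from about 325 to 850 mm from the base axis. Payload 4.4 kg.
Tool frame: the origin (TCP) lies at the very end of the fingers, on their centre line; the grasp point (between the pads) lies 19 mm behind it; z points along the fingers, y is the line along which they close (so a half turn about z gives the same grasp; the last joint's range is limited). The gripper opens to 94 mm and grips with 3 to 60 N. Pads are 16 mm wide; open, the fingers measure 119 mm over their backs; the gripper's body (75 mm by 177 mm) begins 78 mm behind the grasp point.
Start: joints at [-1.288, 0.207, 1.542, -0, 1.393, -0.15], TCP at [241.152, -521.989, 205.447] pointing down, gripper open.
Joint ranges: [-2.73, 2.73], [-0.86, 2.22], [0.23, 2.46], [-1.11, 4.25], [0.08, 2.63], [-2.82, 2.82]. Speed limits (rad/s): [2.79, 2.79, 3.14, 3.14, 3.14, 3.14].

INTERFACE

Orientations are given as a rotation vector (axis times angle).
In Python, from cell import r, imaging gives the robot as it stands (r), with the cameras (imaging).
- The arm moves only by the tool pendant, called after ">>>" as name([rows], argument=value, ...), one row to a line, values as JSON. Schema: {"type":"object","properties":{"ticks":{"type":"array","items":{"type":"object","properties":{"d":{"type":"array","items":{"type":"number"},"minItems":3,"maxItems":3},"turn_vec":{"type":"array","items":{"type":"number"},"minItems":3,"maxItems":3}},"additionalProperties":false},"minItems":1,"maxItems":5},"finger_gap":{"type":"number"},"only":{"type":"string"},"quiet":{"type":"boolean"},"lines":{"type":"string"}},"required":["ticks"],"additionalProperties":false}. ticks is a list of rows, 1 to 5 of them, each an object with the fields d (a list: dx, dy, dz in mm), turn_vec (a list: a rotation vector rx, ry, rz in rad); a field left out counts as zero; each row shifts and turns the commanded pose from where the row before left it, along the tool's axes as they then stand; what a row does not reach is not made up. A row lasts 1/8 s, in which the tool goes at most 62.5 mm and 0.188 rad, less where a joint would pass 70% of its speed; a pose out of reach is approached as far as the arm can. finger_gap is the opening from 0.0 (shut) to 1.0 (fully open), set as the call begins (left out keeps the last). The fingers move at their own pace and stop on an object; the grip force is fixed at half the most. Time passes only in rows, so rows that do not move let the fingers close. The tool returns the time, the measured TCP pose, the force, the opening and the grip force at its end. only (a regular expression) keeps the lines of the reply that match it, lines (a string "A,B") keeps lines A to B, and quiet returns only ok. Input that does not fit is refused with a message, and nothing moves.
- r.get_obs(): the state, without advancing time (a new reading comes with each control period).
- imaging.camera(name): name is "scene" or "top" or "wrist"; returns the picture (480x640x3 uint8, red, green, blue); there is no depth.
- imaging.camera_model(name): a dict with "vertical_fov" (degrees; the focal length in pixels is half the picture's height over the tangent of half this angle, whatever the lens; pixels are square), "cx", "cy" (the principal point, pixels), "eye" and "rotation" of the camera in the world; the wrist camera has in their place "hand_eye" (4x4, takes a point from camera to tool coordinates, whose origin is the TCP and whose axes are the flange's). Camera axes: x right, y up, looking along -z (the intrinsics and any distortion apply to the point x, -y, -z); pixel columns grow to the right and rows downward; lengths in mm; the calibration is good to about 2 mm. A picture is of the moment at which its call begins: read the wrist's pose just before it. camera_model takes no time and is no camera call.
- r.sign_off(): hands the job in; it is judged then, once.
The state is a dict: "time_s": time; "joint_positions": joint angles; "qvel": joint speeds; "effort": joint torques, N m; "ee_pos": TCP position; "eef_rot": TCP orientation; "ft_force": force on the tool from outside, world axes, zero at the start; "wrist_torque": the same for the moment, N m; "gripper_width": opening from 0.0 (shut) to 1.0 (fully open); "finger_force": force on a finger pad.
Only numpy, scipy, OpenCV 4.12 (cv2) and the standard library are available. Lean on these libraries where they do the work, as an engineer would, in place of code of your own. Each camera call takes 0.05 s, during which the arm holds its last target. There are 200 camera calls.

## Working session

There is one attempt and no reset: what is moved stays moved. The work goes in short steps, Python scripts to look and compute and a tool call to move; the robot and the scene stay as the last step left them, time stands still between calls to the robot, and variables do not carry over. Pictures are saved under pics/ and viewed, at most 13 in all, crops included, and the job is handed in when it is done.

```bash
ls; mkdir -p pics; python3 - <<'E'
from cell import r, imaging
import cv2,numpy as np
np.set_printoptions(precision=4,suppress=True)
for n in("scene","top"):
    cv2.imwrite(f"pics/{n}0.png",cv2.cvtColor(imaging.camera(n),cv2.COLOR_RGB2BGR))
for n in("scene","top","wrist"): print(n,imaging.camera_model(n))
print(r.get_obs())
E
```

```text
cell.py
pics
scene {'vertical_fov': 57.1718084505483, 'cx': 315.85989128119434, 'cy': 229.31219865246098, 'eye': array([1310.3482,  230.2378,  812.1151]), 'rotation': array([0.5902, 0.7541, 1.7052])}
top {'vertical_fov': 50.84392247222424, 'cx': 325.0455551032567, 'cy': 233.13690197492872, 'eye': array([ 330.775 ,   54.0833, 1508.0056]), 'rotation': array([ 0.083 , -0.1098, -1.5705])}
wrist {'vertical_fov': 58.11640379683178, 'cx': 321.26769208926623, 'cy': 241.96270832212036, 'hand_eye': array([[  -0.0009,    0.9692,    0.2464,   71.8501],
       [   1.    ,    0.001 ,   -0.0002,   -0.7809],
       [  -0.0004,    0.2464,   -0.9692, -178.2682],
       [   0.    ,    0.    ,    0.    ,    1.    ]])}
{'time_s': 0.1, 'joint_positions': array([-1.2885,  0.2073,  1.5428, -0.    ,  1.3935, -0.1505]), 'qvel': array([ 0.0002, -0.001 , -0.0026,  0.0007,  0.0023,  0.0015]), 'effort': array([ -0.0011, -37.1867, -28.2294,   0.07  ,   0.0311,  -0.0001]), 'ee_pos': array([ 240.9375, -521.273 ,  204.4054]), 'eef_rot': array([-3.0663, -0.674 ,  0.0003]), 'ft_force': array([-0.5015,  0.3073, -0.1661]), 'wrist_torque': array([-0.0432,  0.0215,  0.0051]), 'finger_force': 0.0, 'gripper_width': 1.0002330748310093}
```

View pics/top0.png

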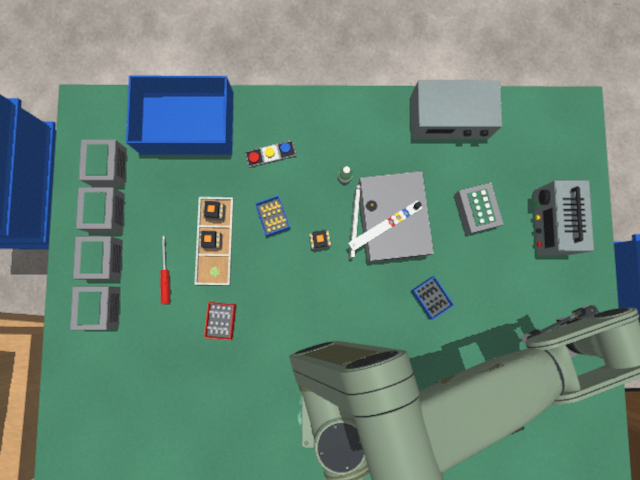

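View pics/scene0.png

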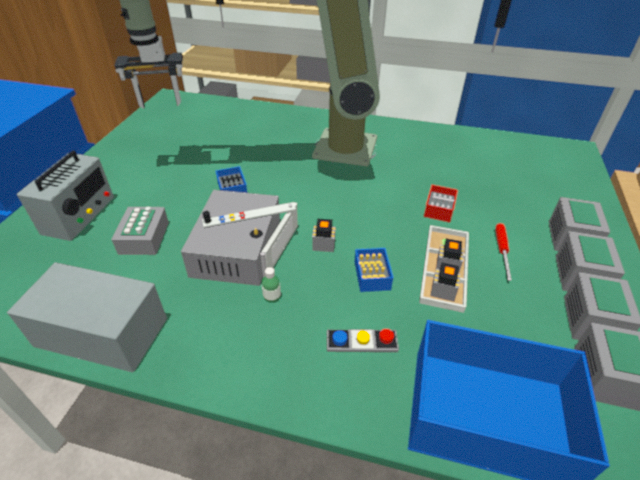

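The token on the white square is yellow: it sits at top (270,152) and scene (363,338), in the middle of the rack. In the top view the contactor is at (320,240), the dot at (214,271), the peg at (371,205), the knob at (417,206) and the stay pivot near (352,246). Next I'll measure these.

```bash
cat > h.py <<'E'
import cv2,numpy as np
from scipy.spatial.transform import Rotation as R
from cell import r, imaging
np.set_printoptions(precision=2,suppress=True)
def cam(n):
    m=imaging.camera_model(n); f=240/np.tan(np.radians(m["vertical_fov"])/2)
    if n=="wrist":
        o=r.get_obs(); H=m["hand_eye"]; T=R.from_rotvec(o["eef_rot"]).as_matrix()
        Rm=T@H[:3,:3]; eye=T@H[:3,3]+o["ee_pos"]
    else: Rm=R.from_rotvec(m["rotation"]).as_matrix(); eye=np.array(m["eye"])
    return f,m["cx"],m["cy"],eye,Rm
def ray(c,p):
    f,cx,cy,e,Rm=c; d=Rm@np.array([(p[0]-cx)/f,-(p[1]-cy)/f,-1.]); return e,d/np.linalg.norm(d)
def onz(c,p,z):
    e,d=ray(c,p); return e+d*(z-e[2])/d[2]
def tri(c1,p1,c2,p2):
    A=np.zeros((3,3));b=np.zeros(3);rs=[ray(c1,p1),ray(c2,p2)]
    for e,d in rs: P=np.eye(3)-np.outer(d,d);A+=P;b+=P@e
    x=np.linalg.solve(A,b); return x,max(np.linalg.norm(np.cross(x-e,d)) for e,d in rs)
def proj(c,X):
    f,cx,cy,e,Rm=c; q=Rm.T@(np.asarray(X,float)-e); return np.array([cx+f*q[0]/-q[2],cy-f*q[1]/-q[2]])
def hsv(img): return cv2.cvtColor(img,cv2.COLOR_RGB2HSV)
def blobs(img,lo,hi,amin=6):
    m=cv2.inRange(hsv(img),np.array(lo),np.array(hi)); n,_,s,c=cv2.connectedComponentsWithStats(m)
    return [(c[i].round(1).tolist(),int(s[i,4])) for i in range(1,n) if s[i,4]>=amin]
def grab(n,name=None):
    c=cam(n); im=imaging.camera(n)
    if name: cv2.imwrite("pics/"+name+".png",cv2.cvtColor(im,cv2.COLOR_RGB2BGR))
    return c,im
E
python3 - <<'E'
from h import *
for n in("top","scene"):
    im=cv2.cvtColor(cv2.imread(f"pics/{n}0.png"),cv2.COLOR_BGR2RGB)
    print(n)
    for k,lo,hi in(("orange",(8,160,150),(20,255,255)),("yellow",(21,150,150),(32,255,255)),("red",(0,170,120),(5,255,255)),("blue",(105,150,100),(120,255,255)),("ltgreen",(45,60,170),(75,200,255)),("white",(0,0,215),(180,30,255))):
        b=blobs(im,lo,hi); print(k,[x for x in b if x[1]<2500])
top=cv2.imread("pics/top0.png")[130:300,180:460]; sc=cv2.imread("pics/scene0.png")[165:305,180:480]
a=cv2.resize(top,(800,486),interpolation=cv2.INTER_CUBIC); cv2.imwrite("pics/topc.png",a)
cv2.imwrite("pics/scc.png",cv2.resize(sc,(800,373),interpolation=cv2.INTER_CUBIC))
E
```

```text
top
orange [([210.7, 208.1], 47), ([207.1, 238.1], 48), ([319.8, 238.1], 44)]
yellow [([269.3, 151.9], 64), ([396.5, 214.0], 6), ([537.7, 216.9], 14), ([400.0, 219.8], 6)]
red [([253.6, 156.8], 79), ([539.0, 243.5], 12), ([164.5, 286.7], 266), ([219.5, 320.7], 137)]
blue [([228.8, 89.9], 8), ([135.2, 89.5], 6), ([231.9, 100.9], 9), ([9.4, 167.2], 1123), ([132.6, 111.4], 7), ([133.9, 120.2], 13), ([37.8, 202.6], 1351), ([230.9, 138.1], 8), ([285.0, 147.2], 84), ([230.9, 151.7], 7), ([162.0, 153.0], 7), ([270.2, 216.6], 124), ([283.5, 211.5], 12), ([637.8, 254.6], 154), ([617.6, 242.3], 14), ([432.7, 297.3], 205)]
ltgreen [([212.7, 272.4], 11)]
white [([270.8, 153.5], 101), ([346.4, 169.4], 30), ([365.6, 230.4], 563), ([483.3, 192.2], 12), ([474.0, 194.2], 10), ([199.3, 199.3], 7), ([218.7, 197.9], 26), ([485.1, 198.5], 15), ([476.0, 200.8], 10), ([222.7, 224.9], 99), ([411.0, 208.5], 62), ([198.5, 211.1], 15), ([487.0, 205.2], 12), ([420.0, 207.8], 6), ([478.0, 207.2], 10), ([402.1, 214.7], 28), ([489.0, 211.5], 14), ([479.8, 213.9], 10), ([394.5, 219.2], 28), ([490.8, 218.2], 11), ([
[... 488 characters left out ...]
3), ([476.8, 38.8], 13), ([625.2, 139.3], 1856), ([231.9, 179.7], 266), ([373.5, 273.9], 629), ([339.1, 337.7], 167), ([435.3, 415.0], 7)]
ltgreen [([443.6, 241.2], 9), ([468.0, 259.5], 14), ([467.0, 286.0], 11)]
white [([268.7, 209.9], 311), ([147.2, 208.0], 8), ([136.6, 209.1], 11), ([134.0, 214.0], 13), ([144.9, 212.8], 10), ([236.9, 215.8], 25), ([226.4, 218.0], 26), ([275.6, 232.6], 130), ([142.6, 217.8], 8), ([214.5, 220.5], 55), ([131.6, 219.1], 11), ([129.5, 224.0], 10), ([140.4, 222.9], 9), ([204.3, 224.3], 7), ([137.6, 228.1], 9), ([126.5, 229.8], 10), ([428.5, 247.2], 8), ([424.1, 276.1], 67), ([466.0, 262.0], 11), ([269.0, 270.5], 40), ([458.7, 293.2], 93), ([360.6, 340.8], 163)]
```

View pics/topc.png

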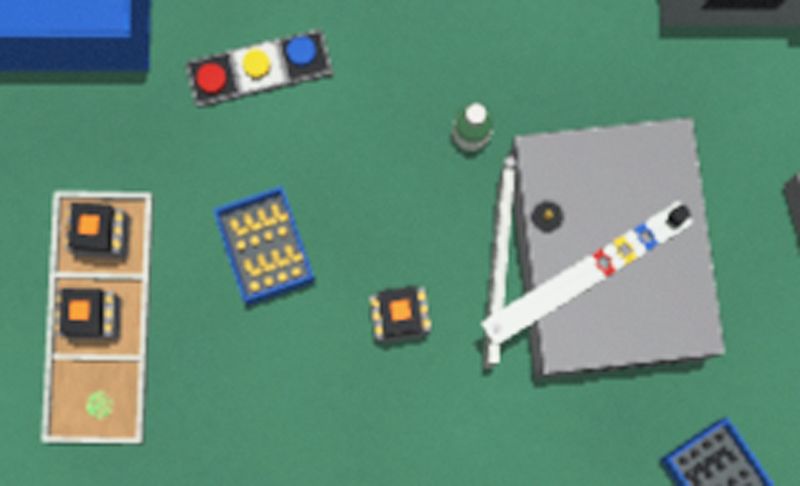

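View pics/scc.png

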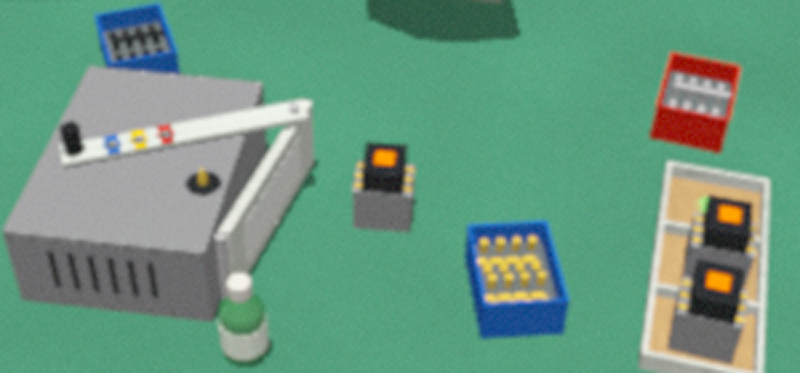

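The crops show the contactor about aligned with the world axes, with its yellow terminals on the left and right (its y axis runs along world y). The door is slightly ajar. The roof corners, pivot, peg and dot are readable in both views.

```bash
python3 - <<'E'
from h import *
t=cam("top");s=cam("scene")
T=lambda x,y:(x/2.857+180,y/2.857+130); S=lambda x,y:(x/2.667+180,y/2.667+165)
P={"orange":((319.8,238.1),(323.8,223.8)),"orA":((210.7,208.1),(449,270.1)),"orB":((207.1,238.1),(453.3,244.9)),
"pivot":(T(497,327),S(294,108)),"peg":(T(549,213),S(202,171)),
"c_hingefar":(T(514,138),S(203,250)),"c_far_right":(T(692,120),S(10,232)),"c_near_right":(T(722,352),S(90,68)),"c_near_left":(T(541,376),S(263,83)),
"redtok":((253.6,156.8),(386,335.8)),"yeltok":((269.3,151.9),(362.8,336.9)),"blutok":((285,147.2),(339.1,337.7)),
"yelhole":(T(625,249),S(138,139)),"redhole":(T(603,263),S(165,133)),"bluhole":(T(646,237),S(112,145)),
"trayFR":(T(151,194),S(645,360)),"trayNL":(T(43,440),S(769,180)),"trayNR":(T(142,440),S(668,163)),"trayFL":(T(56,193),S(758,370))}
for k,(a,b) in P.items(): print(k,*tri(t,a,s,b))
print("dot z4",onz(t,T(98,404),4))
for k,p in dict(fl=(374,297),fr=(424,290),nl=(381,341),nr=(431,335)).items(): print(k,onz(t,T(*p),60))
E
```

```text
orange [493.37  43.93  74.57] 0.48617009118659266
orA [579.45 355.77  78.69] 0.4153677005199495
orB [493.13 363.41  78.85] 0.7766543356686693
pivot [472.48 -51.13  98.2 ] 0.2113362316599881
peg [ 585.28 -103.29  102.83] 0.39362328649773815
c_hingefar [665.04 -72.41  88.32] 1.3482371759593308
c_far_right [ 683.37 -249.65   83.3 ] 2.9345619683736635
c_near_right [ 448.69 -275.84   85.49] 0.2643534943061862
c_near_left [425.56 -96.86  84.21] 1.429988697717807
redtok [747.09 242.92  18.63] 0.7016733411114262
yeltok [762.38 195.73  18.79] 0.6892125548932339
blutok [777.13 148.    19.05] 1.0571563858492101
yelhole [ 550.57 -179.8    95.29] 0.20632897467204714
redhole [ 536.56 -157.88   95.89] 0.5593035222620849
bluhole [ 562.88 -201.16   93.45] 0.03663394486295702
trayFR [622.56 307.35   9.15] 2.0569944900195627
trayNL [364.99 410.54  16.62] 1.1142079501527022
trayNR [364.64 310.05  16.41] 1.7270522039899419
trayFL [620.9  401.49  23.35] 0.09193896028240298
dot z4 [402.29 356.66   4.  ]
fl [507.    69.97  60.  ]
fr [514.09  19.39  60.  ]
nl [462.35  62.9   60.  ]
nr [468.35  12.5   60.  ]
```

```bash
cat >> h.py <<'E'
def go(x,y,z,yaw=None):
    "print the remaining shift in the tool's present axes and the turn about tool z"
    o=r.get_obs(); M=R.from_rotvec(o["eef_rot"]).as_matrix(); d=M.T@(np.array([x,y,z])-o["ee_pos"])
    ph=np.arctan2(M[1,0],M[0,0]); print("at",o["ee_pos"],"yaw %.3f"%ph,"t %.1f"%o["time_s"]," shift",d,"n>=%.1f"%(np.linalg.norm(d)/62.5), "" if yaw is None else "rz %.3f"%-((yaw-ph+np.pi)%(2*np.pi)-np.pi))
E
```

>>> pendant([
  {"d":[38.8,-34,0]},
  {"d":[38.8,-34,0]},
  {"d":[38.8,-34,0]},
  {"d":[38.8,-34,0]},
  {"d":[38.8,-34,0]},
])

```text
time_s: 0.72
ee_pos: [346.2, -284.5, 205.0]
eef_rot: [-3.068, -0.674, 0.0]
ft_force: [0.9, 0.5, 0.8]
gripper_width: 1.002
finger_force: 0.0
```

>>> pendant([
  {"d":[38.8,-34,0]},
  {"d":[38.8,-34,0]},
  {"d":[38.8,-34,0]},
  {"d":[38.8,-34,0]},
  {"d":[38.8,-34,0]},
])

```text
time_s: 1.35
ee_pos: [450.9, -48.9, 205.2]
eef_rot: [-3.068, -0.675, 0.0]
ft_force: [0.4, -0.3, -0.0]
gripper_width: 1.001
finger_force: 0.0
```

>>> pendant([
  {"d":[38.8,-34,0]},
  {"d":[38.8,-34,0]},
  {"turn_vec":[0,0,-0.18]},
  {"turn_vec":[0,0,-0.18]},
  {"turn_vec":[0,0,-0.18]},
])

```text
time_s: 1.98
ee_pos: [492.2, 44.1, 204.8]
eef_rot: [-2.772, -1.478, 0.002]
ft_force: [0.1, -0.5, -0.7]
gripper_width: 1.0
finger_force: 0.0
```

>>> pendant([
  {"turn_vec":[0,0,-0.18]},
  {"turn_vec":[0,0,-0.18]},
  {"turn_vec":[0,0,-0.18]},
  {"turn_vec":[0,0,-0.18]},
  {},
])

```text
time_s: 2.6
ee_pos: [492.3, 43.7, 205.0]
eef_rot: [-2.084, -2.35, 0.001]
ft_force: [-0.6, -0.7, -0.1]
gripper_width: 1.002
finger_force: 0.0
```

```bash
python3 - <<'E'
from h import *
go(493.4,43.9,204,1.72)
c,im=grab("wrist","w1")
print([ (b,onz(c,b[0],75)) for b in blobs(im,(8,160,150),(20,255,255),60)])
E
```

```text
at [492.3   43.71 204.96] yaw 1.691 t 2.6  shift [0.05 1.12 0.96] n>=0.0 rz -0.029
[(([320.3, 235.0], 362), array([491.83,  42.65,  75.  ]))]
```

View pics/w1.png

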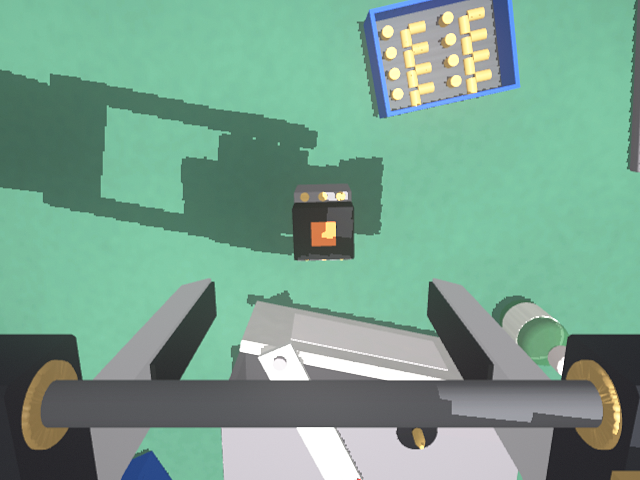

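The wrist view shows the contactor square to the tool, black top at (293..354, 204..259), so no turn is needed. I'll descend and grip.

>>> pendant([
  {"d":[0.8,1.4,0]},
  {"d":[0,0,50]},
  {"d":[0,0,50]},
  {"d":[0,0,50]},
  {"d":[0,0,20]},
])

```text
time_s: 3.28
ee_pos: [491.2, 44.9, 32.1]
eef_rot: [-2.081, -2.347, 0.006]
ft_force: [-0.1, 0.9, 0.7]
gripper_width: 1.0
finger_force: 0.0
```

>>> pendant([
  {},
  {},
  {},
  {},
  {},
], finger_gap=0)

```text
time_s: 3.9
ee_pos: [494.5, 44.6, 36.1]
eef_rot: [2.081, 2.352, 0.001]
ft_force: [0.1, -1.2, -0.3]
gripper_width: 0.508
finger_force: 0.2
```

>>> pendant([
  {},
  {"d":[0,0,-40]},
  {"d":[0,0,-40]},
  {"d":[0,0,-40]},
  {},
])

```text
time_s: 4.53
ee_pos: [496.6, 44.5, 158.0]
eef_rot: [2.078, 2.348, 0.007]
ft_force: [0.5, -0.8, -5.2]
gripper_width: 0.479
finger_force: 29.9
```

```bash
python3 -c "
from h import *
go(402.3,356.7,160,1.55)"
```

```text
at [496.58  44.46 157.97] yaw 1.693 t 4.5  shift [321.39 -55.58  -2.88] n>=5.2 rz 0.143
```

>>> pendant([
  {"d":[50,-11,0],"turn_vec":[0,0,0.05]},
  {"d":[50,-11,0],"turn_vec":[0,0,0.05]},
  {"d":[50,-11,0],"turn_vec":[0,0,0.043]},
  {"d":[50,0,-1]},
  {"d":[20,0,-1]},
])

```text
time_s: 5.15
ee_pos: [449.5, 263.4, 154.3]
eef_rot: [-2.24, -2.2, 0.007]
ft_force: [0.1, 0.0, -4.8]
gripper_width: 0.475
finger_force: 29.9
```

>>> pendant([
  {},
  {},
])

```text
time_s: 5.4
ee_pos: [451.1, 260.4, 155.9]
eef_rot: [-2.245, -2.197, 0.005]
ft_force: [0.5, -0.1, -4.0]
gripper_width: 0.476
finger_force: 29.9
```

```bash
python3 - <<'E'
from h import *
go(402.3,356.7,160,1.55)
c,im=grab("wrist","w2")
for b in blobs(im,(45,60,150),(75,255,255),60)+blobs(im,(8,160,150),(20,255,255),100): print(b,onz(c,b[0],4),onz(c,b[0],79))
E
```

```text
at [451.08 260.4  155.93] yaw 1.549 t 5.4  shift [ 95.21 -50.87  -4.13] n>=1.7 rz -0.001
([194.7, 50.4], 18985) [364.06 390.37   4.  ] [384.32 377.33  79.  ]
([596.1, 4.7], 73) [644.14 413.2    4.  ] [600.75 394.97  79.  ]
([7.3, 15.3], 78) [235.7  415.97   4.  ] [285.13 397.11  79.  ]
([504.6, 170.6], 11969) [590.42 300.91   4.  ] [559.24 308.19  79.  ]
([247.1, 105.9], 235) [398.75 352.     4.  ] [411.13 347.68  79.  ]
([262.2, 108.7], 111) [409.67 349.8    4.  ] [419.56 345.97  79.  ]
([616.5, 133.9], 82) [670.93 326.02   4.  ] [621.46 327.6   79.  ]
([615.9, 205.3], 329) [678.32 272.43   4.  ] [627.17 286.19  79.  ]
([142.2, 235.7], 2412) [309.84 256.45   4.  ] [342.42 273.84  79.  ]
([350.0, 207.0], 280) [473.4  275.66   4.  ] [468.81 288.68  79.  ]
([14.0, 209.5], 725) [213.02 279.49   4.  ] [267.6  
[... 1204 characters left out ...]
4.  ] [273.16 199.    79.  ]
([25.0, 360.8], 112) [196.36 149.51   4.  ] [254.72 191.2   79.  ]
([9.3, 370.6], 98) [181.1  140.52   4.  ] [242.93 184.25  79.  ]
([299.5, 430.8], 61) [427.32  75.45   4.  ] [433.2  133.97  79.  ]
([329.8, 439.1], 342) [454.09  66.27   4.  ] [453.89 126.87  79.  ]
([372.6, 453.6], 1320) [492.42  50.17   4.  ] [483.51 114.43  79.  ]
([298.3, 447.4], 70) [425.63  58.13   4.  ] [431.9  120.58  79.  ]
([257.1, 458.3], 100) [387.9  47.3   4. ] [402.74 112.22  79.  ]
([232.3, 467.6], 84) [364.69  37.74   4.  ] [384.81 104.82  79.  ]
([278.6, 471.1], 205) [406.72  33.06   4.  ] [417.29 101.21  79.  ]
([321.4, 343.4], 2317) [448.7  160.36   4.  ] [449.72 199.58  79.  ]
```

View pics/w2.png

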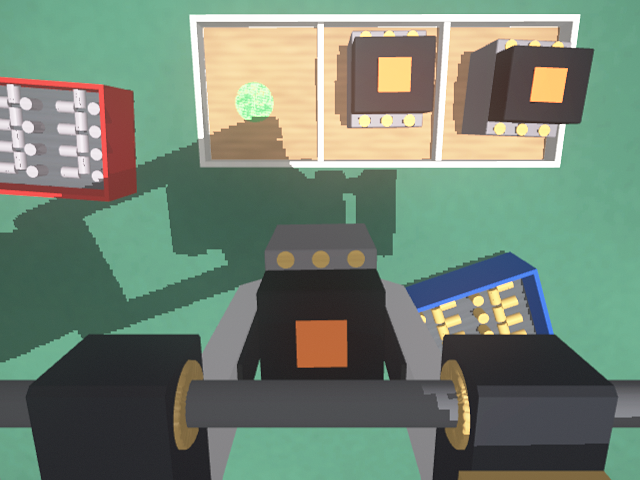

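The view shows the empty compartment with the dot at (254.5,102). The tray's walls are level in the picture, so the yaw matches. The held contactor's orange square is centred at (321.4,343.4).

```bash
python3 - <<'E'
from h import *
c=cam("wrist")
d=onz(c,(254.5,102),4); print("dot",d, "dot tri with top",*tri(c,(254.5,102),cam("top"),(214.3,271.4)))
print("compartment rim corners z20",[onz(c,p,20) for p in((190,15),(322,23),(323,166),(201,166))])
g=onz(c,(321.4,343.4),155.9+39); e=r.get_obs()["ee_pos"]; print("held",g,"off",g-e)
go(*(d[:2]-(g-e)[:2]),120)
E
```

```text
dot [404.69 354.61   4.  ] dot tri with top [403.31 356.07   0.63] 1.509985115763709
compartment rim corners z20 [array([367.7 , 409.44,  20.  ]), array([455.04, 402.53,  20.  ]), array([453.61, 308.57,  20.  ]), array([365.85, 310.61,  20.  ])]
held [451.56 259.86 194.9 ] off [ 0.2  -0.42 38.59]
at [451.35 260.28 156.31] yaw 1.548 t 5.5  shift [ 93.72 -48.91  36.27] n>=1.8
```

```bash
python3 - <<'E'
from h import *
c=cam("wrist"); im=cv2.cvtColor(cv2.imread("pics/w2.png"),cv2.COLOR_BGR2RGB); H=hsv(im)
for row in(60,80): print(row,[(i,*H[row,i]) for i in list(range(186,214,2))+list(range(308,332,2))])
print([(j,*H[j,240]) for j in list(range(8,34,2))+list(range(150,174,2))])
m=cv2.inRange(H,np.array((40,90,90)),np.array((80,255,255)));m[:40]=0;m[150:]=0;m[:,:215]=0;m[:,300:]=0
x,y,w,h=cv2.boundingRect(m);print(x,y,w,h)
E
```

```text
60 [(186, np.uint8(73), np.uint8(76), np.uint8(175)), (188, np.uint8(73), np.uint8(75), np.uint8(176)), (190, np.uint8(73), np.uint8(73), np.uint8(174)), (192, np.uint8(65), np.uint8(23), np.uint8(220)), (194, np.uint8(0), np.uint8(1), np.uint8(255)), (196, np.uint8(0), np.uint8(0), np.uint8(254)), (198, np.uint8(30), np.uint8(1), np.uint8(255)), (200, np.uint8(20), np.uint8(14), np.uint8(166)), (202, np.uint8(19), np.uint8(12), np.uint8(168)), (204, np.uint8(14), np.uint8(25), np.uint8(196)), (206, np.uint8(17), np.uint8(88), np.uint8(243)), (208, np.uint8(17), np.uint8(87), np.uint8(241)), (210, np.uint8(18), np.uint8(87), np.uint8(242)), (212, np.uint8(18), np.uint8(87), np.uint8(242)), (308, np.uint8(19), np.uint8(81), np.uint8(248)), (310, np.uint8(19), np.uint8(81), np.uint8(247)), (312, np.uint8(19), np.uint8(81), np.uint8(248)), (314, np.uint8(16), np.uint8(87), np.uint8(245)), (316, np.uint8(13), np.uint8(95), np.uint8(158)), (318, np.uint8(0), np.uint8(0), np.uint8(255)), (320, np.uint8(30), np.uint8(1), np.uint8(255)), (322, np.uint8(0), np.uint8(0), np.uint8(255)), (324, 
[... 2173 characters left out ...]
52, np.uint8(16), np.uint8(93), np.uint8(145)), (154, np.uint8(16), np.uint8(91), np.uint8(145)), (156, np.uint8(15), np.uint8(93), np.uint8(143)), (158, np.uint8(16), np.uint8(97), np.uint8(142)), (160, np.uint8(20), np.uint8(20), np.uint8(151)), (162, np.uint8(26), np.uint8(11), np.uint8(166)), (164, np.uint8(17), np.uint8(11), np.uint8(168)), (166, np.uint8(36), np.uint8(8), np.uint8(158)), (168, np.uint8(69), np.uint8(67), np.uint8(99)), (170, np.uint8(69), np.uint8(65), np.uint8(102)), (172, np.uint8(69), np.uint8(66), np.uint8(101))]
237 86 33 35
```

>>> pendant([
  {"d":[50,-25,0]},
  {"d":[40,-22,0]},
  {},
])

```text
time_s: 5.82
ee_pos: [405.6, 353.6, 157.2]
eef_rot: [-2.242, -2.2, 0.001]
ft_force: [0.8, -1.8, -3.9]
gripper_width: 0.476
finger_force: 29.9
```

```bash
python3 - <<'E'
from h import *
m=imaging.camera_model("wrist");H=m["hand_eye"];T=R.from_rotvec([-2.245,-2.197,.005]).as_matrix()
c=(240/np.tan(np.radians(m["vertical_fov"])/2),m["cx"],m["cy"],T@H[:3,3]+[451.2,260.35,156.1],T@H[:3,:3])
L,Rr,B,F=[onz(c,p,20) for p in((199.5,70),(317,70),(258,21),(258,159.5))]
print(L,Rr,(L+Rr)/2,Rr[0]-L[0]); print(B,F,(B+F)/2,B[1]-F[1])
print("floor",onz(c,(205.5,70),4),onz(c,(258,27),4)); print("dot",onz(c,(254,103),4))
go(*((L+Rr)/2)[:1],*((B+F)/2)[1:2],38)
E
```

```text
[370.53 375.11  20.  ] [450.63 373.28  20.  ] [410.58 374.19  20.  ] 80.09537381782906
[412.22 404.64  20.  ] [406.88 314.22  20.  ] [409.55 359.43  20.  ] 90.42340134457379
floor [370.62 377.16   4.  ] [409.9  404.46   4.  ]
dot [403.99 353.84   4.  ]
at [405.57 353.62 157.23] yaw 1.552 t 5.8  shift [  5.88   4.98 119.23] n>=1.9
```

The compartment measures 80 x 90 mm with its centre at (410,360). The dot measures about (404,354). I'll set the contactor midway, at (407,357).

>>> pendant([
  {"d":[3.4,1.6,10]},
  {"d":[0,0,40]},
  {"d":[0,0,40]},
  {"d":[0,0,20]},
  {},
])

```text
time_s: 6.45
ee_pos: [407.1, 353.3, 44.7]
eef_rot: [-2.247, -2.195, 0.009]
ft_force: [0.5, -0.9, -5.2]
gripper_width: 0.477
finger_force: 29.9
```

>>> pendant([
  {},
  {},
])

```text
time_s: 6.7
ee_pos: [409.9, 356.5, 49.0]
eef_rot: [2.245, 2.197, 0.005]
ft_force: [-1.2, -0.1, -3.5]
gripper_width: 0.472
finger_force: 29.9
```

```bash
python3 -c "
from h import *
go(407.2,357,40.5)"
```

```text
at [409.86 356.49  48.97] yaw 1.549 t 6.7  shift [ 0.44 -2.7   8.47] n>=0.1
```

>>> pendant([
  {"d":[0,-1.5,3]},
  {"d":[0,0,3]},
  {"d":[0,0,1.5]},
  {},
  {},
])

```text
time_s: 7.32
ee_pos: [406.8, 356.1, 40.0]
eef_rot: [-2.244, -2.198, 0.0]
ft_force: [-1.0, -0.4, -3.2]
gripper_width: 0.478
finger_force: 29.9
```

```bash
python3 -c "
from h import *
go(407.2,357,40.5)"
```

```text
at [406.8  356.14  39.98] yaw 1.550 t 7.3  shift [ 0.87  0.38 -0.52] n>=0.0
```

Near contact. I'll lower 1.5 mm more, then release to a partial opening.

>>> pendant([
  {"d":[0,0,0.8]},
  {"d":[0,0,0.8]},
  {},
])

```text
time_s: 7.7
ee_pos: [406.8, 356.2, 39.9]
eef_rot: [-2.244, -2.198, 0.001]
ft_force: [-4.6, -1.9, 8.0]
gripper_width: 0.48
finger_force: 29.9
```

>>> pendant([
  {},
  {},
  {},
], finger_gap=0.68)

```text
time_s: 8.07
ee_pos: [407.2, 356.2, 38.4]
eef_rot: [2.245, 2.198, 0.001]
ft_force: [0.2, -0.4, 0.3]
gripper_width: 0.678
finger_force: 0.0
```

>>> pendant([
  {"d":[0,0,-20]},
  {"d":[0,0,-40]},
  {"d":[0,0,-50]},
  {"d":[0,0,-50]},
  {},
])

```text
time_s: 8.7
ee_pos: [410.2, 358.2, 203.8]
eef_rot: [2.243, 2.196, 0.017]
ft_force: [-0.3, -1.1, 0.4]
gripper_width: 0.68
finger_force: 0.0
```

```bash
python3 - <<'E'
from h import *
c,im=grab("wrist","w3"); t,ti=grab("top")
for n,cc,i in(("w",c,im),("t",t,ti)):
  for b in blobs(i,(8,160,150),(20,255,255),20):
    print(n,b,onz(cc,b[0],79))
go(407,357,210)
E
```

```text
t ([210.8, 208.0], 48) [579.68 355.85  79.  ]
t ([207.1, 238.1], 48) [493.11 364.18  79.  ]
t ([208.7, 268.2], 23) [407.78 357.51  79.  ]
at [407.   356.15 198.52] yaw 1.550 t 8.8  shift [  0.86  -0.   -11.48] n>=0.2
```

View pics/w3.png

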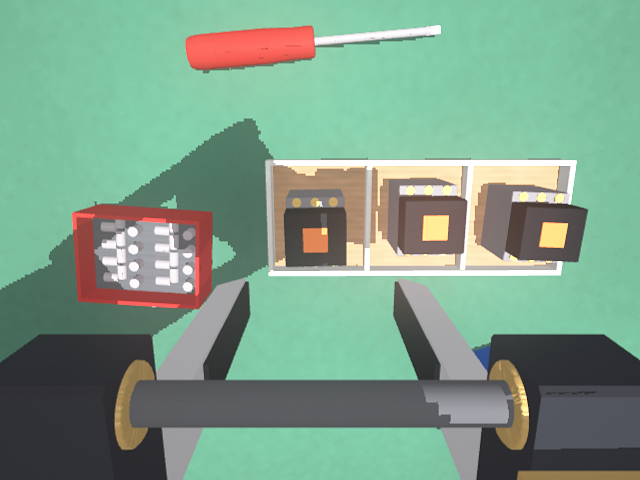

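The contactor stands upright in the dot compartment at (407.5,357), with the driver and bins untouched. Next I'll go above the knob, predicted at (579,-230).

>>> pendant([
  {"d":[-48.5,15.3,-2]},
  {"d":[-48.5,15.3,-2]},
  {"d":[-48.5,15.3,-2]},
  {"d":[-48.5,15.3,-2]},
  {"d":[-48.5,15.3,-2]},
], finger_gap=0.6)

```text
time_s: 9.43
ee_pos: [476.9, 110.4, 205.8]
eef_rot: [-2.242, -2.196, 0.005]
ft_force: [0.5, -0.3, -0.2]
gripper_width: 0.603
finger_force: 0.0
```

>>> pendant([
  {"d":[-48.5,15.3,-2]},
  {"d":[-48.5,15.3,-2]},
  {"d":[-48.5,15.3,-2]},
  {"d":[-48.5,15.3,-2]},
  {"d":[-48.5,15.3,-2]},
])

```text
time_s: 10.05
ee_pos: [548.4, -133.1, 215.5]
eef_rot: [-2.242, -2.195, 0.003]
ft_force: [-0.1, 1.3, 0.6]
gripper_width: 0.598
finger_force: 0.0
```

>>> pendant([
  {"d":[-48.5,15.3,0]},
  {"d":[-48.5,15.3,0]},
  {"turn_vec":[0,0,-0.18]},
  {"turn_vec":[0,0,-0.18]},
  {"turn_vec":[0,0,-0.18]},
])

```text
time_s: 10.68
ee_pos: [576.7, -229.2, 214.8]
eef_rot: [-1.567, -2.716, 0.0]
ft_force: [-0.6, -0.2, 0.0]
gripper_width: 0.599
finger_force: 0.0
```

>>> pendant([
  {},
  {},
  {},
])

```text
time_s: 11.05
ee_pos: [578.0, -229.4, 217.7]
eef_rot: [-1.578, -2.715, -0.0]
ft_force: [-0.6, -0.4, -0.4]
gripper_width: 0.601
finger_force: 0.0
```

```bash
python3 - <<'E'
from h import *
go(579.2,-230.4,220,2.116)
c,im=grab("wrist","w4"); print(c[3])
for k,lo,hi in(("blue",(105,150,100),(125,255,255)),("yellow",(21,150,150),(32,255,255)),("red",(0,170,120),(5,255,255)),("brass",(12,100,60),(24,255,255)),("black",(0,0,0),(180,255,35))):
    print(k,[(b,onz(c,b[0],98)) for b in blobs(im,lo,hi,25)])
E
```

```text
at [ 577.96 -229.44  217.73] yaw 2.088 t 11.1  shift [-1.44  0.6  -2.27] n>=0.0 rz -0.028
[ 542.94 -166.62  396.06]
blue [(([68.8, 119.1], 3809), array([ 392.86, -242.15,   98.  ]))]
yellow []
red []
brass [(([427.1, 78.6], 117), array([ 585.9 , -103.34,   98.  ])), (([323.2, 154.5], 468), array([ 551.18, -178.72,   98.  ])), (([151.5, 405.4], 1567), array([ 529.6 , -414.07,   98.  ])), (([491.2, 405.2], 1584), array([ 762.07, -281.66,   98.  ])), (([566.6, 475.0], 1310), array([ 854.11, -304.9 ,   98.  ]))]
black []
```

View pics/w4.png

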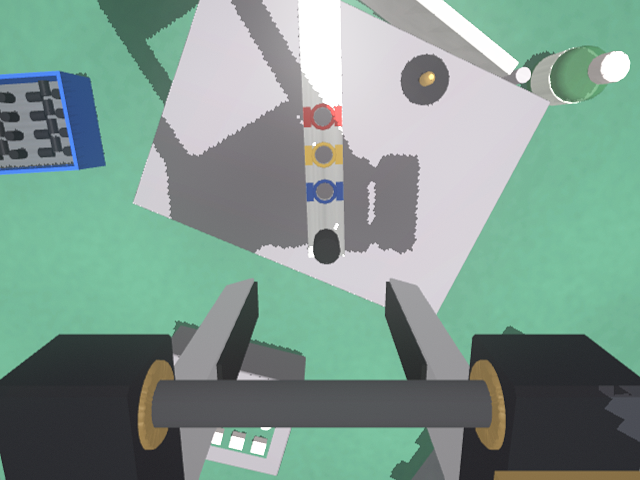

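The stay is aligned with the picture, red/yellow/blue holes at (322,117)/(323,155)/(324,191), knob at (326,247), peg tip at (430,76).

```bash
python3 - <<'E'
from h import *
c=cam("wrist"); t=cam("top"); T=lambda x,y:(x/2.857+180,y/2.857+130)
rd,ye,bl=[onz(c,p,98) for p in((322,116.5),(323.2,154.8),(324.5,191))]
u=(bl-rd)/np.linalg.norm(bl-rd); print(rd,ye,bl,np.linalg.norm(bl-rd),"dir",np.arctan2(u[1],u[0]))
print("knob",ye+60*u,"knobtop",onz(c,(326,250),128), "pivot",ye-150*u)
print("yel tri",*tri(c,(323.2,154.8),t,T(625,249)))
print("peg tip",onz(c,(431,75.5),108),"tri",*tri(c,(430,76),t,T(549,213)),"disc centre",onz(c,(424.5,79.5),91))
k=ye+60*u; go(k[0],k[1],104,2.116)
E
```

```text
[ 538.4 -157.7   98. ] [ 551.45 -178.98   98.  ] [ 564.41 -199.89   98.  ] 49.55839965942938 dir -1.018305610561285
knob [ 582.94 -230.05   98.  ] knobtop [ 581.98 -229.12  128.  ] pivot [472.73 -51.3   98.  ]
yel tri [ 551.21 -179.57   93.15] 0.5413294440348146
peg tip [ 585.76 -102.73  108.  ] tri [ 585.07 -103.15  107.11] 0.4332936291259322 disc centre [ 585.89 -103.2    91.  ]
at [ 578.1  -229.48  218.02] yaw 2.089 t 11.1  shift [ -2.94   3.95 114.02] n>=1.8 rz -0.027
```

>>> pendant([
  {"d":[-2.5,3.8,10],"turn_vec":[0,0,-0.03]},
  {"d":[0,0,40]},
  {"d":[0,0,40]},
  {"d":[0,0,20]},
  {},
])

```text
time_s: 11.72
ee_pos: [581.6, -229.2, 106.3]
eef_rot: [-1.534, -2.737, 0.0]
ft_force: [0.4, 0.2, 0.3]
gripper_width: 0.598
finger_force: 0.0
```

>>> pendant([
  {},
  {},
])

```text
time_s: 11.98
ee_pos: [584.2, -230.7, 110.6]
eef_rot: [1.534, 2.737, 0.0]
ft_force: [-0.0, -1.1, 0.9]
gripper_width: 0.598
finger_force: 0.0
```

```bash
python3 -c "
from h import *
go(582.5,-229.7,104,2.123)"
```

```text
at [ 584.18 -230.71  110.55] yaw 2.120 t 12.0  shift [ 1.76 -0.92  6.54] n>=0.1 rz -0.003
```

>>> pendant([
  {"d":[1,-0.5,4.5]},
  {},
  {},
])

```text
time_s: 12.35
ee_pos: [581.7, -229.3, 103.9]
eef_rot: [1.536, 2.74, -0.0]
ft_force: [0.6, 1.2, -0.2]
gripper_width: 0.606
finger_force: 0.0
```

>>> pendant([
  {},
  {},
  {},
  {},
  {},
], finger_gap=0)

```text
time_s: 12.98
ee_pos: [581.8, -229.3, 103.8]
eef_rot: [-1.536, -2.74, -0.0]
ft_force: [-0.3, -1.3, 0.7]
gripper_width: 0.186
finger_force: 30.0
```

```bash
python3 -c "
from h import *
go(582.5,-229.7,104,2.123)"
```

```text
at [ 581.8  -229.32  103.84] yaw 2.120 t 13.0  shift [-0.69  0.4  -0.16] n>=0.0 rz -0.003
```

Knob gripped. Next I'll lift the stay along its arc by 0.22 rad, tilting the tool with it.

>>> pendant([
  {"d":[1.1,0,-11.5],"turn_vec":[0,-0.055,0]},
  {"d":[1.2,0,-11.5],"turn_vec":[0,-0.055,0]},
  {"d":[1.2,0,-11.5],"turn_vec":[0,-0.055,0]},
  {"d":[1.2,0,-11.5],"turn_vec":[0,-0.055,0]},
  {},
])

```text
time_s: 13.6
ee_pos: [577.6, -221.4, 150.1]
eef_rot: [1.438, 2.569, -0.158]
ft_force: [0.0, 0.6, -1.2]
gripper_width: 0.181
finger_force: 30.0
```

>>> pendant([
  {},
  {},
])

```text
time_s: 13.85
ee_pos: [577.1, -222.3, 148.4]
eef_rot: [1.442, 2.57, -0.159]
ft_force: [-0.3, -0.9, -0.7]
gripper_width: 0.187
finger_force: 30.0
```

```bash
python3 - <<'E'
from h import *
go(617.8,-144.3,149.6,2.235)
M=R.from_rotvec(r.get_obs()["eef_rot"]).as_matrix(); print(M[:,2],"turn",M.T@[0,0,.115]); print(r.get_obs()["ft_force"],r.get_obs()["gripper_width"])
c,im=grab("wrist","w5")
E
```

```text
at [ 577.15 -222.29  148.42] yaw 2.119 t 13.8  shift [ 44.02  75.34 -11.02] n>=1.4 rz -0.116
[ 0.11 -0.19 -0.98] turn [-0.02 -0.   -0.11]
[-0.3  -0.89 -0.71] 0.18691158226736815
```

>>> pendant([
  {"d":[7.5,12.5,-1.8],"turn_vec":[-0.004,0,-0.019]},
  {"d":[7.3,12.5,-1.8],"turn_vec":[-0.004,0,-0.019]},
  {"d":[7,12.5,-1.7],"turn_vec":[-0.004,0,-0.019]},
  {},
])

```text
time_s: 14.4
ee_pos: [596.8, -180.9, 149.0]
eef_rot: [1.362, 2.612, -0.15]
ft_force: [-0.3, 0.9, -1.7]
gripper_width: 0.183
finger_force: 30.0
```

```bash
python3 - <<'E'
from h import *
go(617.8,-144.3,149.6,2.235)
M=R.from_rotvec(r.get_obs()["eef_rot"]).as_matrix(); print(M[:,2],"turn",M.T@[0,0,.058]); print(r.get_obs()["ft_force"],r.get_obs()["gripper_width"])
E
```

```text
at [ 596.8  -180.91  148.96] yaw 2.181 t 14.4  shift [17.42 38.17 -4.56] n>=0.7 rz -0.054
[ 0.12 -0.18 -0.98] turn [-0.01 -0.   -0.06]
[-0.26  0.94 -1.67] 0.1832826291599372
```

>>> pendant([
  {"d":[6,12.5,-1.6],"turn_vec":[-0.004,0,-0.018]},
  {"d":[6,12.5,-1.5],"turn_vec":[-0.004,0,-0.018]},
  {"d":[5.5,12.5,-1.5],"turn_vec":[-0.004,0,-0.018]},
  {},
  {},
])

```text
time_s: 15.02
ee_pos: [616.3, -145.7, 149.7]
eef_rot: [1.291, 2.644, -0.143]
ft_force: [-1.0, 0.9, -1.3]
gripper_width: 0.183
finger_force: 30.0
```

```bash
python3 - <<'E'
from h import *
go(617.8,-144.3,149.6,2.235)
print(r.get_obs()["ft_force"],r.get_obs()["gripper_width"])
c,im=grab("wrist","w6")
E
```

```text
at [ 616.26 -145.71  149.71] yaw 2.234 t 15.0  shift [0.18 2.08 0.07] n>=0.0 rz -0.001
[-1.02  0.85 -1.25] 0.1825460401701838
```

View pics/w6.png

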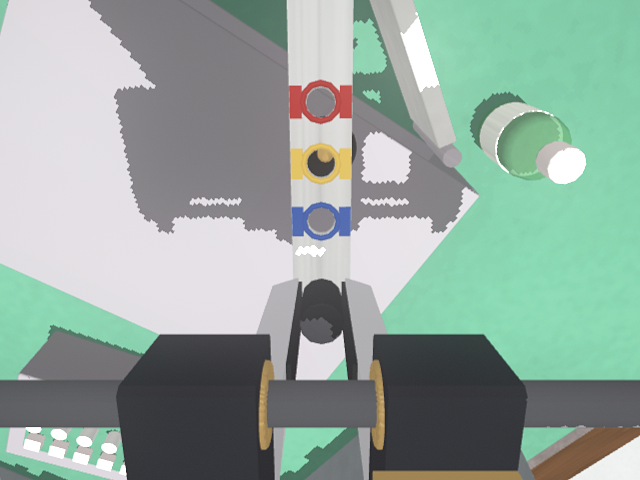

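The peg's brass tip shows through the yellow hole at about (324,154), with the hole's centre at (321,163). I'll compute the true offset.

```bash
python3 - <<'E'
from h import *
c=cam("wrist"); o=r.get_obs(); M=R.from_rotvec(o["eef_rot"]).as_matrix(); lam=np.arccos(-M[2,2]); u=-M[:2,0]/np.linalg.norm(M[:2,0])
print("lam",lam,"dir",u, o["ee_pos"])
im=cv2.cvtColor(cv2.imread("pics/w6.png"),cv2.COLOR_BGR2RGB); cr=im[135:190,290:350]
print([(b[0][0]+290,b[0][1]+135,b[1]) for b in blobs(cr,(12,110,60),(30,255,255),10)])
tip=onz(c,(325,153.5),108); print("tip",tip)
for a in(100,125,150,175): # hole from TCP: back along stay in tool frame
    X=o["ee_pos"]+M@np.array([210-a,0,11-5]); print(a,X,proj(c,X))
h=o["ee_pos"]+M@np.array([60,0,11]); print("hole underside",h)
piv=o["ee_pos"]+M@np.array([210,0,11]); print("pivot",piv,"level hole",piv[:2]+150*u)
d=tip[:2]-(piv[:2]+150*u); print("err along,lateral(tool y)",d@u,d@M[:2,1])
E
```

```text
lam 0.21816432499248026 dir [ 0.62 -0.79] [ 616.12 -145.89  149.67]
[(320.1, 162.4, 1309)]
tip [ 584.39 -101.4   108.  ]
100 [550.86 -62.24 120.01] [319.55  32.35]
125 [565.87 -81.49 125.42] [319.67  99.33]
150 [ 580.88 -100.73  130.83] [319.77 161.75]
175 [ 595.89 -119.98  136.24] [319.87 220.08]
hole underside [ 581.54 -101.59  125.95]
pivot [491.47  13.88  93.48] level hole [ 583.73 -104.39]
err along,lateral(tool y) -1.9488082405610263 2.3623607576438044
```

>>> pendant([
  {"d":[1.3,2,0]},
  {"d":[-1.2,0,11.5],"turn_vec":[0,0.055,0]},
  {"d":[-1.2,0,9.5],"turn_vec":[0,0.045,0]},
  {},
  {},
])

```text
time_s: 15.7
ee_pos: [621.0, -149.3, 129.4]
eef_rot: [1.331, 2.727, -0.082]
ft_force: [-2.8, 0.8, -1.5]
gripper_width: 0.187
finger_force: 30.0
```

```bash
python3 - <<'E'
from h import *
c,im=grab("wrist","w7"); cv2.imwrite("pics/w7c.png",cv2.resize(cv2.cvtColor(im[100:260,240:400],cv2.COLOR_RGB2BGR),(560,560),interpolation=cv2.INTER_CUBIC))
o=r.get_obs(); M=R.from_rotvec(o["eef_rot"]).as_matrix(); print(o["ee_pos"],np.arccos(-M[2,2]),o["ft_force"])
for a,h in((150,6),(150,11)):
    X=o["ee_pos"]+M@np.array([210-a,0,h]); print(X,proj(c,X))
for p in((584.4,-101.4,108),(585.6,-103,108)): print(proj(c,p))
E
```

```text
[ 621.08 -149.11  129.73] 0.11964308688071172 [-2.63  2.31 -1.27]
[ 584.86 -102.72  116.61] [320.13 161.56]
[ 585.22 -103.2   111.65] [320.16 160.79]
[321.24 154.86]
[321.16 159.44]
```

View pics/w7c.png

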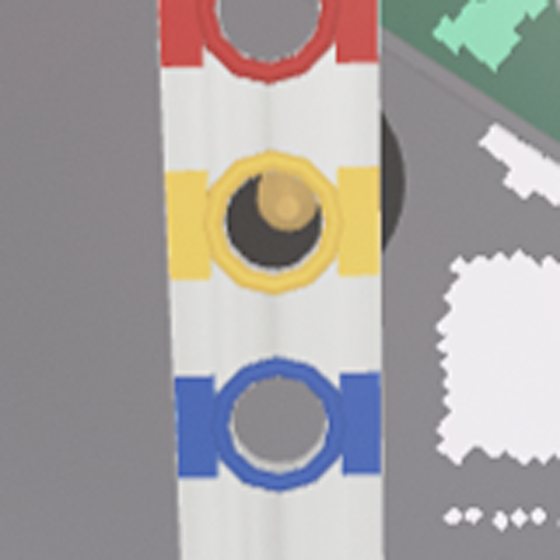

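The tip shows through the yellow hole about 2 mm right of and 2 mm above its centre, well inside. I'll shift by that much and lower.

>>> pendant([
  {"d":[1.8,1.9,0]},
  {},
  {"d":[-0.5,0,7],"turn_vec":[0,0.035,0]},
  {},
])

```text
time_s: 16.25
ee_pos: [622.6, -148.2, 121.9]
eef_rot: [1.346, 2.755, -0.058]
ft_force: [-2.3, 0.2, -0.9]
gripper_width: 0.186
finger_force: 30.0
```

>>> pendant([
  {"d":[-0.4,0,7],"turn_vec":[0,0.035,0]},
  {"d":[-0.3,0,5],"turn_vec":[0,0.025,0]},
  {},
  {},
])

```text
time_s: 16.75
ee_pos: [623.4, -149.0, 110.5]
eef_rot: [1.369, 2.804, -0.018]
ft_force: [-2.0, 0.7, -1.2]
gripper_width: 0.185
finger_force: 30.0
```

```bash
python3 - <<'E'
from h import *
o=r.get_obs(); M=R.from_rotvec(o["eef_rot"]).as_matrix(); print(o["ee_pos"],np.arccos(-M[2,2]),o["ft_force"])
E
```

```text
[ 623.43 -148.99  110.51] 0.02439156046763152 [-1.99  0.68 -1.24]
```

>>> pendant([
  {"d":[0,0,4],"turn_vec":[0,0.022,0]},
  {"d":[0,0,2]},
  {},
  {},
])

```text
time_s: 17.25
ee_pos: [623.9, -149.2, 105.1]
eef_rot: [1.377, 2.821, -0.003]
ft_force: [-1.4, 1.4, -0.7]
gripper_width: 0.183
finger_force: 30.0
```

>>> pendant([
  {},
  {},
  {},
], finger_gap=0.45)

```text
time_s: 17.62
ee_pos: [624.2, -149.2, 105.3]
eef_rot: [1.377, 2.82, -0.003]
ft_force: [-0.6, -0.3, -0.3]
gripper_width: 0.442
finger_force: 0.0
```

>>> pendant([
  {"d":[0,0,-20]},
  {"d":[0,0,-40]},
  {"d":[0,0,-40]},
  {},
  {},
])

```text
time_s: 18.25
ee_pos: [623.4, -148.7, 205.0]
eef_rot: [1.377, 2.821, -0.003]
ft_force: [-0.8, -0.3, 0.3]
gripper_width: 0.45
finger_force: 0.0
```

```bash
python3 - <<'E'
from h import *
c,im=grab("wrist","w8"); go(623,-150,104)
p=proj(c,(585.5,-103,98)).astype(int);print(p)
t,ti=grab("top");s,si=grab("scene")
a=cv2.resize(im,(480,360)); b=cv2.resize(ti[150:290,190:430],(400,233),interpolation=cv2.INTER_CUBIC)
q=cv2.resize(si[170:310,180:420],(400,233),interpolation=cv2.INTER_CUBIC)
e=cv2.resize(im[p[1]-35:p[1]+35,p[0]-50:p[0]+50],(320,224),interpolation=cv2.INTER_CUBIC)
o=np.zeros((600,800,3),np.uint8); o[:360,:480]=a; o[:224,480:]=e; o[362:595,:400]=b; o[362:595,400:]=q
cv2.imwrite("pics/fin.png",cv2.cvtColor(o,cv2.COLOR_RGB2BGR))
E
```

```text
at [ 622.76 -148.43  203.77] yaw 2.233 t 18.3  shift [-1.26 -0.6  99.77] n>=1.6 
[317 151]
```

View pics/fin.png

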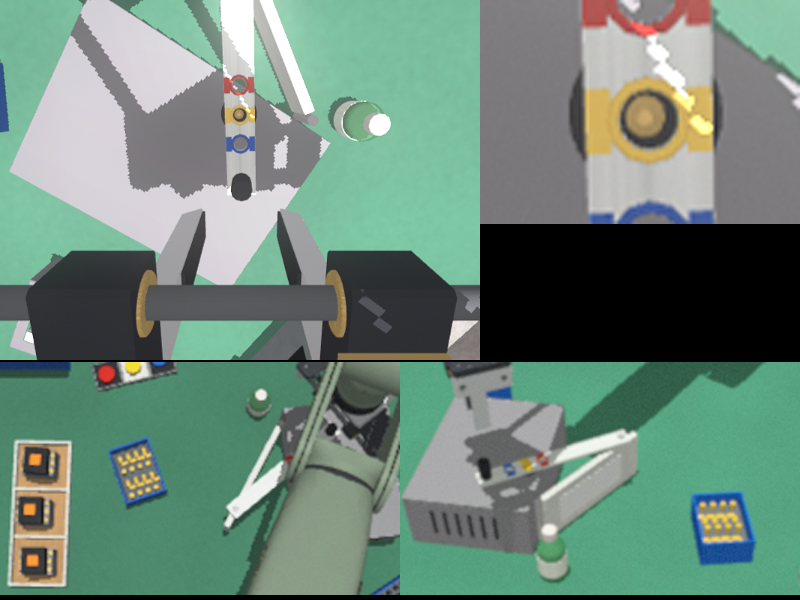

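The peg sits concentric in the yellow hole, the stay is level and the door is held open. The contactor is upright in the tray and the gripper is clear, so I'm handing the job in.

```bash
python3 -c "
from cell import r, imaging
print(r.sign_off())"
```

```text
the job is handed in; nothing more can be done
None
```

The job is handed in: the contactor stands upright in the green-dot compartment, about 3–4 mm from both the dot and the compartment's measured centre because those two read about 8 mm apart, and the door is held open by the stay's yellow hole, fully down over the peg.

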